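# Clear the board and hold the screwdriver ready over its screw

### The job

Get ready to drive the red-ringed screw of the green circuit board on the free-spinning turntable: first lift the copper coil off the board and set it gently down in the blue parts tray, and let go of it. Then draw the orange cordless screwdriver out of its slanted stand, turn it upright with the bit pointing straight down and finish while holding it still in the gripper, its bit about 3 cm above the screw and touching nothing. Leave the jar, the meter and the spool alone.

Things in the scene. Friction and masses are not known exactly. Their poses are not given: they have to be found in the camera images.
- coil_center (a point): Centre of the loose copper coil (about 90 g) lying on the board. Its x is its axis, level at first, any yaw: a copper winding 28 mm in diameter, 44 mm long, between two square white cheeks 36 x 36 x 4 mm; 52 mm long overall. Its centre is 18 mm above what it lies on; it does not roll. Pinch it across the winding between the cheeks (28 mm) or end to end (52 mm).
- screw (a point): Brass screw with red ring (20 mm across), flush with the top of the green board, 42 mm above the table, 57 mm from the turntable's axis; z up. The flat board (120 x 120 mm) is fixed on a black disc 240 mm in diameter, its top 36 mm above the table, that spins almost without friction about its vertical axis: the screw moves whenever the disc is nudged.
- turntable: Fixed aluminium foot of the turntable, 150 mm in diameter; its origin is on the table, on the vertical axis about which the disc with the board spins.
- tray_in (a point): Blue open parts tray, fixed to the table, 170 (its x) x 140 (its y) x 35 mm outside, walls and floor 5 mm; this point is the centre of its inner floor, z up.
- driver_center (a point): Middle of the loose cordless screwdriver (about 130 g), on its centre line, 80 mm from bit tip and from butt. Its z runs from bit to butt. Orange square handle 22 x 22 x 120 mm, its flats facing its x and y. It starts in the stand leaning 40 degrees from vertical, butt up and roughly towards the robot, y level; the upper 75 mm stick out with both y flats free to pinch.
- driver_tip (a point): End of the screwdriver's steel bit (40 mm long, 6 mm in diameter), 80 mm from the screwdriver's middle; same axes.
- stand: Fixed stand: base 130 (x) x 90 (y) x 10 mm, origin under its centre; aluminium tube 26 mm square inside, 34 outside, 85 mm deep, leaning 40 degrees from vertical to the stand's -x, mouth centre 5 mm to -x of the origin, 93 mm up; a 16 mm wide tongue runs on 30 mm under the handle. The bit tip rests on the tube's floor: draw it 85 mm along the tube to free it.
- jar: Bystander: small jar with a black lid, 50 mm in diameter, 65 mm high, loose; origin at its underside.
- meter: Bystander: yellow multimeter lying flat, 65 (x) x 120 (y) x 40 mm, loose; origin at its underside.
- spool: Bystander: red spool standing upright, 56 mm in diameter, 46 mm high, loose; origin at its underside.
Not all that is in view belongs to the job. Of the things shaped like the part that bears coil_center, the copper one is meant.

How it is judged:
By the outcome, as a careful person would: the job done as asked, in the order asked, and still so for the second after the job is handed in, while the arm keeps its last pose, push and grip.
It also fails if it takes over 64 s, if anything falls off the work surface, if the arm or the gripper's body presses on something with over 40 N, if the wrist force passes 120 N, or if a joint passes its speed limit or range.

### The arm

A 6-joint arm with a two-finger parallel gripper is mounted at the origin on the work surface. World frame = base frame: x ahead of the robot, y to its left, z up, the work surface at z = 0. Lengths are in m, angles in rad, forces in N, time in s.
With the tool pointing down it reaches from about 0.35 to 0.975 m from the base axis. Payload 4.9 kg.
Tool frame: the origin (TCP) lies at the very end of the fingers, on their centre line; the grasp point (between the pads) lies 19 mm behind it; x points along the fingers, y is the direction in which the jaws open and shut, and the axes are right-handed (so a half turn about x gives the same grasp; the last joint's range is limited). The gripper opens to 85 mm and grips with 20 to 120 N. Pads are 22 mm wide; open, the fingers measure 114 mm over their backs; the gripper's body (76 mm by 85 mm) begins 54 mm behind the grasp point. The pads swing forward as they close: fully open they stand 13 mm farther back than shut.
Start: joints at [-1.288, 0.053, 1.613, -0, 1.476, -0.119], TCP at [0.244, -0.575, 0.231] pointing down, gripper open.
Joint ranges: [-3.01, 3.01], [-1.01, 2.22], [0.06, 2.58], [-1.02, 4.17], [0.09, 2.62], [-3.14, 3.14]. Speed limits (rad/s): [2.57, 2.57, 3.14, 3.14, 3.14, 3.14].

### API

Orientations are given as a unit quaternion [w, x, y, z].
In Python, from plant import manip gives the robot as it stands.
- The arm moves only by the tool play_rows, never from a script. Its argument "plan" is a list of rows, each a list of 5 numbers: the shift along the tool's x, y, z in mm, then the turn about the tool's x in rad, then the closure, from -1 (fully open) to 1 (shut). A call has 1 to 8 rows; each row is the pose to reach, as a shift and turn from the pose commanded when the call began, along the tool's axes at that moment; what a row does not reach only later rows make up. A row lasts 1/8 s, in which the tool goes at most 62.5 mm and 10.7 degrees, less where a joint would pass 70% of its speed; a pose out of reach is approached as far as the arm can. A call with a gripper value outside its range is refused whole. The fingers move at their own pace and stop on an object; the grip force is fixed at half the most. Time passes only in rows, so rows that repeat a pose let the fingers close. It gives the time, the measured TCP pose, the force and the opening at its end, in the units of the state.
- manip.state(): the state, without advancing time (a new reading comes with each control period).
- manip.grab_frame(name): name is "scene" or "top"; returns a dict with "img" (400x640x3 uint8, red, green, blue), "range_z" (400x640 float32, m along the optical axis (not along the pixel's ray), 0 where there is no reading), "fx", "fy", "cx", "cy" (pixels), "origin" and "rotation" of the camera in the world. Camera axes: x right, y up, looking along -z (the intrinsics and any distortion apply to the point x, -y, -z); pixel columns grow to the right and rows downward; lengths in m; the calibration is good to about 2 mm. A picture is of the moment at which its call begins.
- manip.job_done(): hands the job in, once; it reports no verdict.
The state is a dict: "time": time; "joint_pos": joint angles; "joint_vel": joint speeds; "joint_efforts": joint torques, N m; "tool_pos": TCP position; "tool_rot": TCP orientation; "contact_force": force on the tool from outside, world axes, zero at the start; "ft_torque": the same for the moment, N m; "gripper_width": opening from 0.0 (shut) to 1.0 (fully open).
Only numpy, scipy, OpenCV 4.12 (cv2) and the standard library are available. Lean on these libraries where they do the work, as an engineer would, in place of code of your own. Each camera call takes 0.05 s, during which the arm holds its last target. There are 200 camera calls.

## Working session

There is one attempt and no reset: what is moved stays moved. The work goes in short steps, Python scripts to look and compute and a tool call to move; the robot and the scene stay as the last step left them, time stands still between calls to the robot, and variables do not carry over. Pictures are saved under pics/ and viewed, about 8 in all and at most 12, crops included, and the job is handed in when it is done.

Besides the shell and the picture viewer there is one more tool, called after "Call:" as name([rows], argument=value, ...), one row to a line, values as JSON. play_rows: Moves the arm, as the interface text tells. Its arguments: {"type":"object","properties":{"plan":{"type":"array"}},"required":["plan"]}

```bash
ls; mkdir -p pics; cat > h.py <<'E'
import numpy as np, cv2
from plant import manip
from scipy.spatial.transform import Rotation as R
def rot(q): return R.from_quat([q[1],q[2],q[3],q[0]]).as_matrix()
def grab(n):
    f=manip.grab_frame(n); r=np.array(f["rotation"],float)
    f["R"]=r if r.shape==(3,3) else rot(r); f["o"]=np.array(f["origin"]); return f
def cloud(f):
    v,u=np.mgrid[0:400,0:640]; z=f["range_z"]
    p=np.stack([(u-f["cx"])/f["fx"]*z,-(v-f["cy"])/f["fy"]*z,-z],-1)
    return p@f["R"].T+f["o"]
def ray(f,u,v,h):
    d=f["R"]@np.array([(u-f["cx"])/f["fx"],-(v-f["cy"])/f["fy"],-1]); return f["o"]+d*(h-f["o"][2])/d[2]
def save(f,name,crop=None,s=1):
    im=f["img"][:,:,::-1]
    if crop: a,b,c,d=crop; im=im[b:d,a:c]
    cv2.imwrite("pics/"+name,cv2.resize(im,None,fx=s,fy=s,interpolation=cv2.INTER_CUBIC))
E
python3 - <<'E'
from h import *
for n in("scene","top"):
    f=grab(n); save(f,n+"1.png",s=1.25); print(n,f["origin"],f["R"].round(3).tolist(),f["fx"],f["cx"],f["cy"],[k for k in f])
    np.savez(n+"1.npz",**{k:v for k,v in f.items() if k!='img'},img=f["img"])
print(manip.state())
E
```

```text
pics
scene [ 1.07358652 -0.71128202  0.7236451 ] [[0.812, -0.335, 0.478], [0.584, 0.49, -0.647], [-0.018, 0.805, 0.593]] 478.27892659589594 314.8535327620862 198.47870773011854 ['img', 'range_z', 'fx', 'fy', 'cx', 'cy', 'origin', 'rotation', 'R', 'o']
top [ 0.49267217 -0.00194439  1.02706173] [[-0.001, 0.994, -0.106], [-1.0, -0.0, 0.012], [0.012, 0.106, 0.994]] 364.4429848022565 317.28066431603816 194.63079237803973 ['img', 'range_z', 'fx', 'fy', 'cx', 'cy', 'origin', 'rotation', 'R', 'o']
{'time': 0.1, 'joint_pos': array([-1.28802812e+00,  5.32823778e-02,  1.61415538e+00,  3.47545716e-05,
        1.47600873e+00, -1.18992460e-01]), 'joint_vel': array([-0.00107017, -0.00289244, -0.00246614, -0.00021183,  0.00048891,
        0.00046881]), 'joint_efforts': array([ 3.98727625e-04, -3.94900596e+01, -3.71364856e+01, -2.57010959e-05,
        3.89219524e-03, -1.31376203e-05]), 'tool_pos': array([ 0.24425482, -0.57468238,  0.23019199]), 'tool_rot': array([-0.14043501, -0.6928463 , -0.14174348,  0.69292914]), 'contact_force': array([-0.25027405, -0.03501664,  0.09537157]), 'ft_torque': array([-0.02675921,  0.00279371,  0.00266596]), 'gripper_width': 1.005562889260598}
```

View pics/scene1.png

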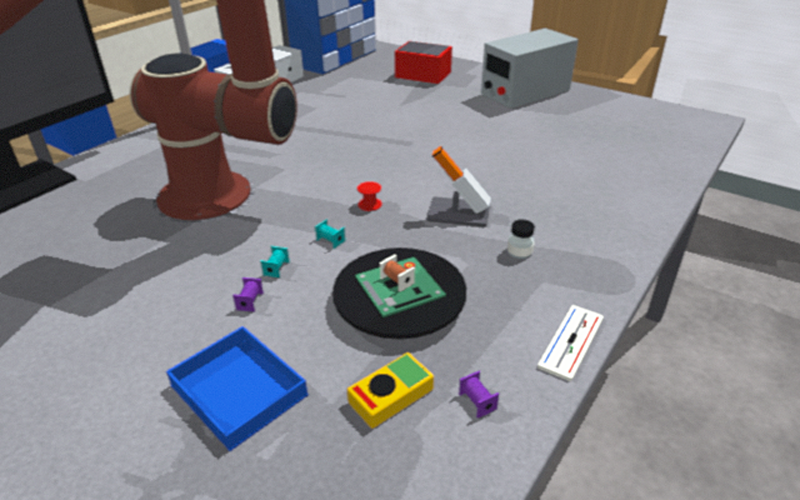

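View pics/top1.png

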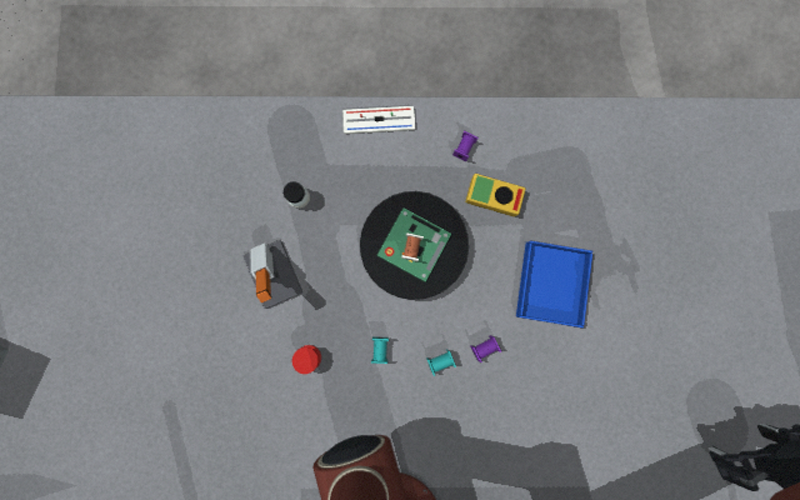

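The two views show one copper coil, on the board at top-view px (413,247). The coil-shaped decoys are teal at (380,350) and (441,362), and purple at (486,348) and (465,146). I choose the copper one, since it is the only copper one and lies on the board. The driver's butt is at (263,290), the tray is at (556,284), and the red-ringed screw is near (389,252). Next I'll confirm with a crop and measure.

```bash
cat > m.py <<'E'
from h import *
def masks(f):
    hsv=cv2.cvtColor(f["img"],cv2.COLOR_RGB2HSV); H,S,V=[hsv[...,i].astype(int) for i in range(3)]
    return H,S,V
def L(n): 
    d=dict(np.load(n)); d["o"]=d["origin"]; return d
E
python3 - <<'E'
from m import *
f=L("top1.npz"); P=cloud(f); H,S,V=masks(f); x,y,z=P[...,0],P[...,1],P[...,2]
def st(n,m):
    p=P[m]; c=np.median(p,0) if len(p) else 0; print(n,len(p),np.round(c,4),"min",p.min(0).round(3),"max",p.max(0).round(3))
    r=cv2.minAreaRect(p[:,:2].astype(np.float32)*1000); print("   rect",np.round(r[0],1),np.round(r[1],1),round(r[2],1))
near=(x>.2)&(x<.8)&(abs(y)<.5)&(z>-.01)
org=(H>5)&(H<20)&(S>200)&(V>90)&near
st("blue",(H>100)&(H<125)&(S>150)&near)
st("tray rim",(H>100)&(H<125)&(S>150)&near&(z>.03))
b=near&(abs(x-.49)<.12)&(abs(y+.02)<.14)
st("disc",(z>.030)&(z<.040)&(V<50)&b)
st("green",(H>50)&(H<90)&(S>80)&b&(z>.03))
st("coilhi",b&(z>.065)); st("cu",b&(z>.06)&(H<20)&(S>90))
st("driver",org&(y>.1)&(z>.06)); 
st("stand",(y>.1)&(y<.3)&(x>.35)&(x<.58)&(z>.006)&(z<.014))
st("stand all",(y>.1)&(y<.3)&(x>.35)&(x<.58)&(z>.006)&(z<.2))
st("spool",(H<5)&(S>180)&(y>.05)&near&(z>.03))
for k,n in(("spoolish",(310,290)),): pass
m=b&(z<.05)&(z>.036)&((H<12)|(H>170))&(S>110); v,u=np.nonzero(m); print("ring px",np.c_[u,v].tolist()[:60])
st("ring",m)
save(f,"crop1.png",(280,140,400,250),6)
E
```

```text
blue 3366 [ 0.5098 -0.367   0.0064] min [ 0.415 -0.442 -0.001] max [ 0.604 -0.002  1.027]
   rect [ 533.6 -222.9] [422.2 169.2] 80.4
tray rim 446 [ 0.4999 -0.3562  0.0351] min [ 0.418 -0.442  0.03 ] max [ 0.603 -0.002  1.027]
   rect [ 533.  -222.6] [422.3 168.9] 80.6
disc 2010 [ 0.5341 -0.046   0.0361] min [ 0.477 -0.159  0.031] max [0.608 0.066 0.04 ]
   rect [542.8 -46.5] [225.1 130.8] 89.9
green 847 [ 0.5689 -0.0458  0.042 ] min [ 0.371 -0.126  0.03 ] max [0.61  0.038 1.027]
   rect [512.1  -4.9] [123.5 283.2] 61.0
coilhi 1226 [ 0.4927 -0.0019  1.0271] min [ 0.493 -0.068  0.065] max [ 0.61  -0.002  1.027]
   rect [549.9 -36.9] [ 35.1 129.5] 73.8
cu 178 [ 0.5855 -0.0446  0.0721] min [ 0.493 -0.061  0.061] max [ 0.61  -0.002  1.027]
   rect [548.3 -34. ] [ 29. 125.] 73.1
driver 10 [0.5059 0.2479 0.1393] min [0.475 0.237 0.105] max [0.534 0.258 0.147]
   rect [505.2 246.2] [58.7 15.6] 13.8
stand 708 [0.5133 0.2399 0.0095] min [0.355 0.154 0.006] max [0.58  0.3   0.014]
   rect [457.3 229.1] [248.   89.9] 23.4
stand all 1485 [0.516  0.2458 0.0419] min [0.35  0.153 0.006] max [0.58  0.3   0.157]
   rect [463.5 231.9] [266.3  90. ] 23.3
spool 338 [0.3501 0.1791 0.046 ] min [0.324 0.153 0.041] max [0.376 0.205 0.05 ]
   rect [350.3 179.4] [51.7 53.1] 52.3
ring px [[309, 198], [310, 198], [311, 198], [312, 198], [313, 198], [308, 199], [309, 199], [310, 199], [312, 199], [313, 199], [314, 199], [308, 200], [309, 200], [314, 200], [308, 201], [314, 201], [308, 202], [309, 202], [313, 202], [314, 202], [323, 202], [309, 203], [310, 203], [311, 203], [312, 203], [313, 203], [310, 204], [311, 204], [312, 204]]
ring 29 [0.5798 0.0029 0.0429] min [ 0.572 -0.03   0.041] max [0.588 0.011 0.045]
   rect [580.1  -9.2] [16.4 40.7] 0.5
```

View pics/crop1.png

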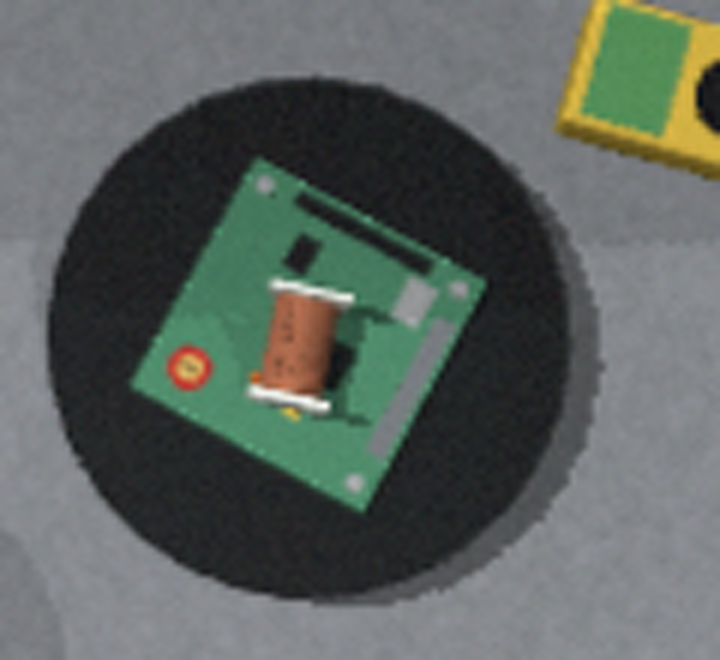

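The crop shows the copper coil with white cheeks near (312,291) and (289,399), and the red-ringed screw at (190,368), clear of the coil. Refined measurements follow.

```bash
python3 - <<'E'
from m import *
f=L("top1.npz"); P=cloud(f); H,S,V=masks(f); x,y,z=P[...,0],P[...,1],P[...,2]; ok=f["range_z"]>0
v,u=np.mgrid[0:400,0:640]
def box(a,b,c,d): return ok&(u>=a)&(u<c)&(v>=b)&(v<d)
def rect(n,m):
    p=P[m]; r=cv2.minAreaRect(p[:,:2].astype(np.float32)*1000); print(n,len(p),np.round(r[0],1),np.round(r[1],1),round(r[2],1),"z",np.median(p[:,2]).round(4),"mean",p.mean(0).round(4))
D=box(280,145,385,245)
# disc: dark or z>.03
m=(D&(z>.031)).astype(np.uint8); c=max(cv2.findContours(m,0,2)[0],key=cv2.contourArea)
(cx,cy),r=cv2.minEnclosingCircle(c); print("disc px",cx,cy,r, ray(f,cx,cy,.036)); 
p=P[m>0]; print("mean",p.mean(0),np.ptp(p,axis=0))
B=box(300,155,365,230)
for zz in(.055,.068,.072,.076): rect("coil>%g"%zz,B&(z>zz)&(z<.09))
w=B&(S<60)&(V>140)&(z>.068); 
n,l=cv2.connectedComponents(w.astype(np.uint8))
for i in range(1,n):
    if (l==i).sum()>5: rect("white",l==i)
ring=B&(((H<8)|(H>172))&(S>150))&(u<318); vv,uu=np.nonzero(ring); print("ring",len(uu),ray(f,(uu.min()+uu.max())/2,(vv.min()+vv.max())/2,.042),ray(f,uu.mean(),vv.mean(),.042))
T=box(405,185,485,270)&(H>100)&(H<125)&(S>150)
rect("tray",T); rect("rim",T&(z>.03))
O=box(190,205,225,250)&(H<22)&(S>150)
rect("driver",O); p=P[O&(z>.02)]; p=p[(p[:,2]>.1)]; c=p.mean(0); U,s,W=np.linalg.svd(p-c); print("drv",c,W[0],s, p.min(0),p.max(0))
Sg=box(190,180,250,255)
rect("base",Sg&(z>.007)&(z<.013))
q=P[Sg&(z>.03)]; print(q[:,2].max())
for n2 in["scene1.npz"]:
    g=L(n2); Q=cloud(g); Hh,Ss,Vv=masks(g); o=(g["range_z"]>0)&(Hh<22)&(Ss>150)&(Q[...,1]>.15)&(Q[...,2]>.08)&(Q[...,2]<.25)&(Q[...,0]<.65)&(Q[...,0]>.4)
    q=Q[o]; c=q.mean(0); U,s,W=np.linalg.svd(q-c,full_matrices=False); print("scene drv",len(q),c,W.round(3),s.round(3),q.min(0),q.max(0))
save(f,"stand1.png",(180,180,260,250),6)
E
```

```text
disc px 331.09112548828125 195.793701171875 43.71226501464844 [ 0.59472874 -0.05197267  0.036     ]
mean [ 0.59783403 -0.05526572  0.03923534] [0.26037602 0.26672642 0.05038489]
coil>0.055 234 [587.5 -46.2] [35.2 52.1] 77.4 z 0.0725 mean [ 0.5878 -0.0462  0.0719]
coil>0.068 193 [587.7 -46.2] [35.2 51.7] 77.4 z 0.0731 mean [ 0.5882 -0.0463  0.0735]
coil>0.072 125 [587.7 -46.4] [35.2 51.6] 77.9 z 0.0746 mean [ 0.5883 -0.0466  0.0753]
coil>0.076 42 [587.9 -45.7] [34.4 51.5] 77.1 z 0.0781 mean [ 0.5898 -0.0466  0.0782]
white 24 [611.2 -51.5] [35.2  3.5] 77.4 z 0.0781 mean [ 0.6109 -0.0517  0.0776]
white 24 [564.4 -41. ] [35.1  3.7] 78.1 z 0.0775 mean [ 0.5643 -0.0407  0.0767]
ring 17 [0.57992253 0.00293852 0.042     ] [0.58024266 0.00230041 0.042     ]
tray 3354 [ 510.  -361.4] [140.9 169.2] 80.6 z 0.0064 mean [ 0.5103 -0.366   0.011 ]
rim 434 [ 510.  -361.8] [140.3 168.8] 80.8 z 0.0351 mean [ 0.5068 -0.3613  0.035 ]
driver 254 [507.9 250.8] [65.6 22. ] 23.3 z 0.136 mean [0.5061 0.2487 0.1321]
drv [0.50497756 0.24807599 0.13352764] [-0.67158151 -0.25942163  0.69403076] [0.36928474 0.10839182 0.07809548] [0.47474039 0.22998312 0.10017431] [0.53668696 0.26913208 0.15727477]
base 813 [533.7 262.2] [130.   90.4] 23.8 z 0.0097 mean [0.5296 0.2479 0.0097]
0.15727476643283
scene drv 258 [0.50884666 0.24711882 0.12490936] [[ 0.586  0.264 -0.766]
 [ 0.281  0.821  0.498]
 [-0.76   0.507 -0.407]] [0.36  0.111 0.069] [0.47977896 0.23216304 0.08919252] [0.53566356 0.27201076 0.15697235]
```

View pics/stand1.png

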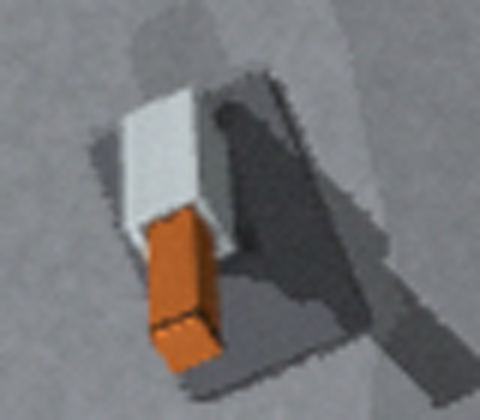

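```bash
cat > go.py <<'E'
import sys; from h import *
def go(x,y,z,yaw):
    s=manip.state(); T=rot(s["tool_rot"]); d=T.T@(np.array([x,y,z])-s["tool_pos"])*1000
    j=T[:,1]; cur=np.degrees(np.arctan2(j[1],j[0])); t=(yaw-cur+90)%180-90
    print("t",s["time"],"pos",s["tool_pos"].round(4),"jawyaw",cur.round(2),"tilt",T[2,0].round(4),"F",s["contact_force"].round(1),"w",round(s["gripper_width"],3),"j",s["joint_pos"].round(2))
    print("shift",d.round(1),"turn(about tool x)",np.radians(-t).round(3),"T",T.round(3).tolist())
if __name__=="__main__": go(*map(float,sys.argv[1:]))
E
python3 go.py .5878 -.0462 .12 77.4
```

```text
t 0.1 pos [ 0.2443 -0.5747  0.2302] jawyaw -66.98 tilt -1.0 F [-0.3 -0.   0.1] w 1.006 j [-1.29  0.05  1.61  0.    1.48 -0.12]
shift [ 111.  -351.9 -522.8] turn(about tool x) 0.622 T [[-0.0, 0.391, -0.92], [0.002, -0.92, -0.391], [-1.0, -0.002, -0.0]]
```

Call:
play_rows([
  [20,-352,-523,0.622,-1],
  [20,-352,-523,0.622,-1],
  [20,-352,-523,0.622,-1],
  [20,-352,-523,0.622,-1],
  [20,-352,-523,0.622,-1],
  [20,-352,-523,0.622,-1],
  [20,-352,-523,0.622,-1],
  [20,-352,-523,0.622,-1],
])

```text
time: 1.1
tool_pos: [0.5156, -0.1573, 0.2152]
tool_rot: [0.078, -0.703, 0.078, 0.703]
contact_force: [0.4, -0.6, 0.2]
gripper_width: 0.999
```

```bash
python3 go.py .5878 -.0462 .12 77.4
```

```text
t 1.1 pos [ 0.5156 -0.1573  0.2152] jawyaw -102.62 tilt -1.0 F [ 0.4 -0.6  0.2] w 0.999 j [-0.43 -0.14  1.83 -0.    1.46  1.36]
shift [  95.2 -124.2  -46.2] turn(about tool x) -0.0 T [[-0.0, -0.218, -0.976], [-0.0, -0.976, 0.218], [-1.0, 0.0, 0.0]]
```

Call:
play_rows([
  [40,-124,-46,0,-1],
  [40,-124,-46,0,-1],
  [70,-124,-46,0,-1],
  [95,-124,-46,0,-1],
  [95,-124,-46,0,-1],
])

```text
time: 1.72
tool_pos: [0.5847, -0.0475, 0.1173]
tool_rot: [0.078, -0.701, 0.077, 0.705]
contact_force: [0.3, 0.3, -0.5]
gripper_width: 1.004
```

```bash
python3 go.py .5878 -.0462 .046 77.4; python3 - <<'E'
from m import *
f=grab("scene"); save(f,"pre.png",(240,160,420,290),4)
E
```

```text
t 1.725 pos [ 0.5847 -0.0475  0.1173] jawyaw -102.59 tilt -1.0 F [ 0.3  0.3 -0.5] w 1.004 j [-0.21  0.06  1.8  -0.    1.29  1.58]
shift [71.2 -1.9 -3.2] turn(about tool x) 0.0 T [[-0.006, -0.218, -0.976], [0.001, -0.976, 0.218], [-1.0, 0.0, 0.007]]
```

View pics/pre.png

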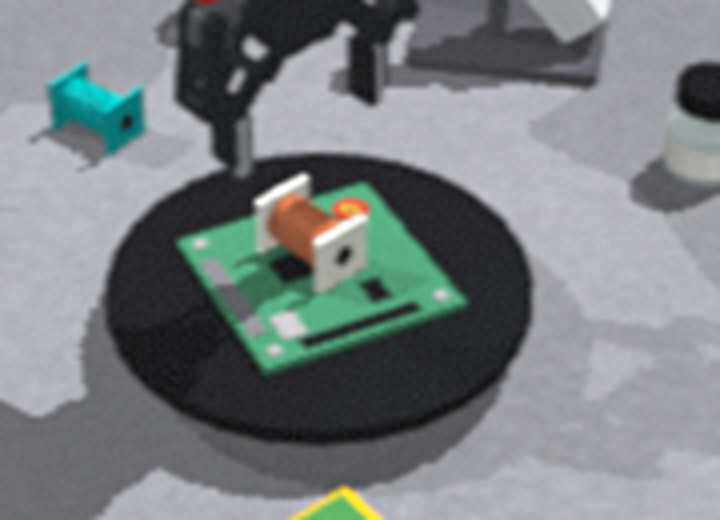

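Call:
play_rows([
  [30,0,0,0,-0.3],
  [40,0,0,0,-0.3],
  [40,0,0,0,-0.3],
])

```text
time: 2.15
tool_pos: [0.5868, -0.0485, 0.0808]
tool_rot: [0.078, -0.703, 0.078, 0.703]
contact_force: [-0.2, -0.4, -0.6]
gripper_width: 0.648
```

```bash
python3 go.py .5878 -.0462 .045 77.4
```

```text
t 2.15 pos [ 0.5868 -0.0485  0.0808] jawyaw -102.64 tilt -1.0 F [-0.2 -0.4 -0.6] w 0.648 j [-0.21  0.11  1.82  0.    1.22  1.58]
shift [35.8 -2.5 -0.5] turn(about tool x) -0.001 T [[-0.0, -0.219, -0.976], [0.0, -0.976, 0.219], [-1.0, -0.0, 0.0]]
```

Call:
play_rows([
  [18,-2,0,0,-0.3],
  [35,-2,0,0,-0.3],
  [35,-2,0,0,-0.1],
  [35,-2,0,0,0.1],
  [35,-2,0,0,0.2],
  [35,-2,0,0,0.3],
  [35,-2,0,0,0.4],
])

```text
time: 3.02
tool_pos: [0.588, -0.0463, 0.0465]
tool_rot: [-0.078, 0.703, -0.078, -0.702]
contact_force: [-0.0, 1.1, 2.7]
gripper_width: 0.309
```

Call:
play_rows([
  [0,0,0,0,0.6],
  [0,0,0,0,1],
  [0,0,0,0,1],
  [0,0,0,0,1],
  [-10,0,0,0,1],
  [-25,0,0,0,1],
  [-45,0,0,0,1],
  [-65,0,0,0,1],
])

```text
time: 4.03
tool_pos: [0.5877, -0.0464, 0.1124]
tool_rot: [-0.078, 0.703, -0.078, -0.702]
contact_force: [0.1, -0.1, -0.2]
gripper_width: 0.308
```

```bash
python3 go.py .510 -.3618 .20 80.6;  python3 - <<'E'
from m import *
f=grab("scene"); save(f,"lift.png",(240,100,420,290),4)
E
```

```text
t 4.025 pos [ 0.5877 -0.0464  0.1124] jawyaw -102.62 tilt -1.0 F [ 0.1 -0.1 -0.2] w 0.308 j [-0.2   0.07  1.8  -0.    1.27  1.59]
shift [-87.5 324.7   6.8] turn(about tool x) -0.056 T [[0.001, -0.218, -0.976], [-0.0, -0.976, 0.218], [-1.0, 0.0, -0.001]]
```

View pics/lift.png

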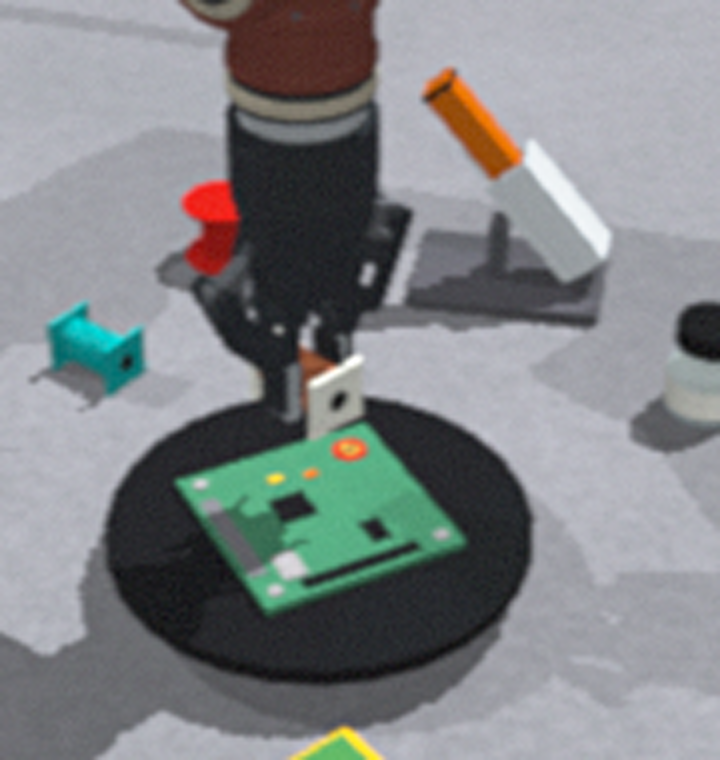

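The coil is held level in the jaws at px (330,390), and the board is undisturbed. Next I carry it to the tray.

Call:
play_rows([
  [-20,20,0,0,1],
  [-20,50,0,-0.03,1],
  [-20,95,0,-0.056,1],
  [-20,140,2,-0.056,1],
  [-20,185,4,-0.056,1],
  [-20,230,6,-0.056,1],
  [-20,275,7,-0.056,1],
  [-20,305,7,-0.056,1],
])

```text
time: 5.08
tool_pos: [0.5126, -0.3453, 0.1314]
tool_rot: [-0.058, 0.705, -0.059, -0.705]
contact_force: [0.8, 0.0, -0.4]
gripper_width: 0.304
```

Call:
play_rows([
  [0,15,0,0,1],
  [15,20,0,0,1],
  [40,20,0,0,1],
  [65,20,0,0,1],
  [85,20,0,0,1],
  [95,20,0,0,1],
  [95,20,0,0,1],
])

```text
time: 5.95
tool_pos: [0.5104, -0.3615, 0.0347]
tool_rot: [0.058, -0.704, 0.057, 0.705]
contact_force: [-1.0, -0.1, -1.0]
gripper_width: 0.307
```

```bash
python3 go.py .510 -.3618 .010 80.6
```

```text
t 5.95 pos [ 0.5104 -0.3615  0.0347] jawyaw -99.38 tilt -1.0 F [-1.  -0.1 -1. ] w 0.307 j [-0.74  0.25  1.75  0.    1.15  1.  ]
shift [24.7  0.4  0.3] turn(about tool x) 0.0 T [[-0.001, -0.163, -0.987], [0.001, -0.987, 0.163], [-1.0, -0.001, 0.001]]
```

Call:
play_rows([
  [8,0,0,0,1],
  [15,0,0,0,1],
  [20,0,0,0,1],
  [22,0,0,0,1],
  [24,0,0,0,1],
  [25,0,0,0,1],
  [25,0,0,0,1],
])

```text
time: 6.82
tool_pos: [0.5107, -0.3622, 0.0106]
tool_rot: [-0.058, 0.705, -0.058, -0.705]
contact_force: [0.1, 0.2, -0.8]
gripper_width: 0.306
```

Call:
play_rows([
  [1,0,0,0,1],
  [1.5,0,0,0,1],
  [1.5,0,0,0,0.3],
  [1.5,0,0,0,0.1],
  [1.5,0,0,0,-0.1],
  [1.5,0,0,0,-0.2],
  [1.5,0,0,0,-0.3],
])

```text
time: 7.7
tool_pos: [0.5107, -0.3622, 0.0091]
tool_rot: [-0.058, 0.705, -0.058, -0.705]
contact_force: [-0.9, -1.0, 0.6]
gripper_width: 0.652
```

Call:
play_rows([
  [-10,0,0,0,-0.3],
  [-40,0,0,0,-0.3],
  [-90,0,0,0,-0.3],
  [-150,0,0,0,-0.3],
  [-200,0,0,0,-0.3],
  [-215,0,0,0,-0.3],
  [-220,0,0,0,-0.3],
])

```text
time: 8.57
tool_pos: [0.5108, -0.3623, 0.23]
tool_rot: [-0.058, 0.705, -0.058, -0.704]
contact_force: [-0.2, -0.3, -0.4]
gripper_width: 0.651
```

```bash
python3 go.py .5067 .2502 .230 113.8;  python3 - <<'E'
from m import *
f=grab("scene"); save(f,"tray.png",(100,200,360,380),3)
E
```

```text
t 8.575 pos [ 0.5108 -0.3623  0.23  ] jawyaw -99.41 tilt -1.0 F [-0.2 -0.3 -0.4] w 0.651 j [-0.74  0.06  1.61  0.    1.47  1.  ]
shift [-5.000e-01 -6.036e+02  1.042e+02] turn(about tool x) -0.58 T [[0.001, -0.163, -0.987], [-0.001, -0.987, 0.163], [-1.0, 0.001, -0.001]]
```

View pics/tray.png

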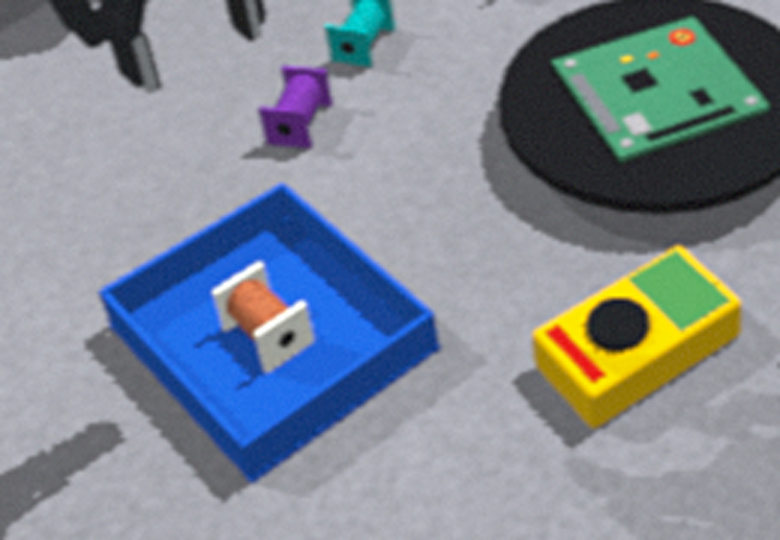

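The coil lies flat in the tray at px (262,315), released, and the screw is visible at (683,37). On to the driver.

Call:
play_rows([
  [0,-604,104,-0.58,-0.3],
  [0,-604,104,-0.58,-0.3],
  [0,-604,104,-0.58,-0.3],
  [0,-604,104,-0.58,-0.3],
  [0,-604,104,-0.58,-0.3],
  [0,-604,104,-0.58,-0.3],
  [0,-604,104,-0.58,-0.3],
  [0,-604,104,-0.58,-0.3],
])

```text
time: 9.62
tool_pos: [0.5059, 0.1396, 0.2262]
tool_rot: [-0.146, -0.69, -0.146, 0.693]
contact_force: [1.2, 0.3, 0.4]
gripper_width: 0.651
```

```bash
python3 go.py .5067 .2502 .230 113.8
```

```text
t 9.625 pos [0.5059 0.1396 0.2262] jawyaw -66.18 tilt -1.0 F [1.2 0.3 0.4] w 0.651 j [ 0.13 -0.18  1.85 -0.    1.48  1.28]
shift [  -3.9 -100.8  -45.4] turn(about tool x) 0.0 T [[-0.004, 0.404, -0.915], [-0.001, -0.915, -0.404], [-1.0, -0.001, 0.004]]
```

Call:
play_rows([
  [-4,-50,-23,0,-0.3],
  [-4,-101,-45,0,-0.3],
  [-4,-101,-45,0,-0.3],
  [-4,-101,-45,0,-0.3],
  [20,-101,-45,0,-0.3],
  [30,-101,-45,0,-0.3],
  [30,-101,-45,0,-0.3],
])

```text
time: 10.5
tool_pos: [0.5073, 0.2471, 0.1976]
tool_rot: [-0.146, -0.691, -0.145, 0.693]
contact_force: [-0.2, -0.9, 0.1]
gripper_width: 0.647
```

```bash
python3 go.py .5067 .2502 .103 113.8
```

```text
t 10.5 pos [0.5073 0.2471 0.1976] jawyaw -66.27 tilt -1.0 F [-0.2 -0.9  0.1] w 0.647 j [ 0.32 -0.07  1.79 -0.    1.42  1.48]
shift [94.6 -3.1 -1. ] turn(about tool x) -0.001 T [[-0.003, 0.402, -0.915], [-0.001, -0.915, -0.402], [-1.0, -0.0, 0.003]]
```

Call:
play_rows([
  [30,-3,-1,0,-0.3],
  [60,-3,-1,0,-0.3],
  [85,-3,-1,0,-0.3],
  [95,-3,-1,0,-0.1],
  [95,-3,-1,0,0.1],
  [95,-3,-1,0,0.3],
  [95,-3,-1,0,0.4],
])

```text
time: 11.38
tool_pos: [0.5085, 0.2519, 0.1056]
tool_rot: [0.146, 0.693, 0.146, -0.691]
contact_force: [0.4, 0.5, 0.2]
gripper_width: 0.299
```

Call:
play_rows([
  [0,0,0,0,0.5],
  [0,0,0,0,0.7],
  [0,0,0,0,1],
  [0,0,0,0,1],
  [0,0,0,0,1],
])

```text
time: 12.0
tool_pos: [0.5081, 0.2527, 0.1057]
tool_rot: [0.145, 0.693, 0.147, -0.691]
contact_force: [-2.9, 4.3, 5.7]
gripper_width: 0.248
```

```bash
python3 go.py .5067 .2502 .103 113.8
```

```text
t 12.0 pos [0.5081 0.2527 0.1057] jawyaw -66.15 tilt -1.0 F [-2.9  4.3  5.7] w 0.248 j [0.33 0.03 1.86 0.   1.26 1.48]
shift [2.7 1.7 2.3] turn(about tool x) 0.001 T [[0.001, 0.404, -0.915], [0.002, -0.915, -0.404], [-1.0, -0.001, -0.002]]
```

Call:
play_rows([
  [-6,0,5,0,1],
  [-14,0,12,0,1],
  [-23,0,19,0,1],
  [-32,0,27,0,1],
  [-41,0,34,0,1],
  [-49,0,41,0,1],
  [-54,0,45,0,1],
  [-54,0,45,0,1],
])

```text
time: 13.0
tool_pos: [0.4669, 0.2333, 0.1592]
tool_rot: [0.146, 0.693, 0.146, -0.691]
contact_force: [2.5, 0.6, 4.0]
gripper_width: 0.249
```

```bash
python3 go.py .5067 .2502 .103 113.8;  python3 - <<'E'
from m import *
f=grab("scene"); save(f,"pull.png",(300,60,480,200),4)
E
```

```text
t 13.0 pos [0.4669 0.2333 0.1592] jawyaw -66.19 tilt -1.0 F [2.5 0.6 4. ] w 0.249 j [ 0.32 -0.14  1.92 -0.    1.36  1.48]
shift [ 56.3   0.6 -43.1] turn(about tool x) 0.0 T [[0.002, 0.404, -0.915], [0.0, -0.915, -0.404], [-1.0, 0.001, -0.002]]
```

View pics/pull.png

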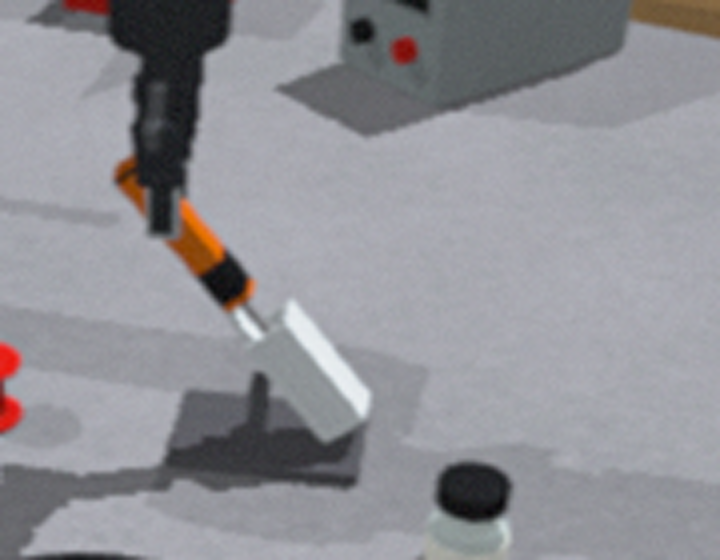

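The driver is drawn, with its bit still about 15 mm in the mouth at px (265,330). Since the tool can only yaw, I'll pivot the driver upright in the pads by levering the bit against the tube's upper rim.

Call:
play_rows([
  [-3,0,-4,0,1],
  [-6.5,0,-8,0,1],
  [-12,0,-15,0,1],
  [-17,0,-23,0,1],
  [-21.5,0,-31.5,0,1],
  [-25,0,-40,0,1],
])

```text
time: 13.8
tool_pos: [0.5029, 0.2496, 0.1826]
tool_rot: [-0.146, -0.691, -0.146, 0.693]
contact_force: [-4.2, -1.5, -3.3]
gripper_width: 0.246
```

```bash
cat > drv.py <<'E'
from m import *
# driver axis from the orange pixels seen by the scene camera, compared with the grasp point
def drv(tag=None,crop=None,s=4):
    st=manip.state(); T=rot(st["tool_rot"]); g=st["tool_pos"]-.019*T[:,0]
    f=grab("scene"); P=cloud(f); H,S,V=masks(f)
    m=(f["range_z"]>0)&(H>4)&(H<20)&(S>170)&(np.linalg.norm(P-g,axis=-1)<.13)
    p=P[m]; c=p.mean(0); W=np.linalg.svd(p-c,full_matrices=False)[2]; a=W[0]*np.sign(W[0,2])
    print("n",len(p),"c",c.round(4),"axis",a.round(3),"tool-frame deg z,y:",np.degrees(np.arctan2(a@T[:,2],-a@T[:,0])).round(1),np.degrees(np.arctan2(a@T[:,1],-a@T[:,0])).round(1),"zrange",p[:,2].min().round(3),p[:,2].max().round(3),"F",st["contact_force"].round(1),"pos",st["tool_pos"].round(4),"t",st["time"])
    if tag: save(f,tag,crop,s)
    return f,P
if __name__=="__main__": drv()
E
python3 drv.py
```

```text
n 134 c [0.5119 0.2418 0.1777] axis [-0.376 -0.24   0.895] tool-frame deg z,y: 26.4 4.3 zrange 0.126 0.256 F [-4.2 -1.5 -3.3] pos [0.5029 0.2496 0.1826] t 13.8
```

Call:
play_rows([
  [-3,0,-9,0,1],
  [-5,0,-18,0,1],
  [-6,0,-27.5,0,1],
  [-6.5,0,-37,0,1],
  [-6.5,0,-37,0,1],
])

```text
time: 14.48
tool_pos: [0.538, 0.2649, 0.1902]
tool_rot: [0.146, 0.693, 0.146, -0.691]
contact_force: [-3.3, -0.2, -0.9]
gripper_width: 0.247
```

```bash
python3 - <<'E'
from drv import *
drv("up.png",(300,40,480,180))
E
```

```text
n 123 c [0.5353 0.2488 0.1852] axis [-0.041 -0.228  0.973] tool-frame deg z,y: 7.5 11.1 zrange 0.129 0.267 F [-3.3 -0.2 -0.9] pos [0.538  0.2649 0.1902] t 14.475
```

View pics/up.png

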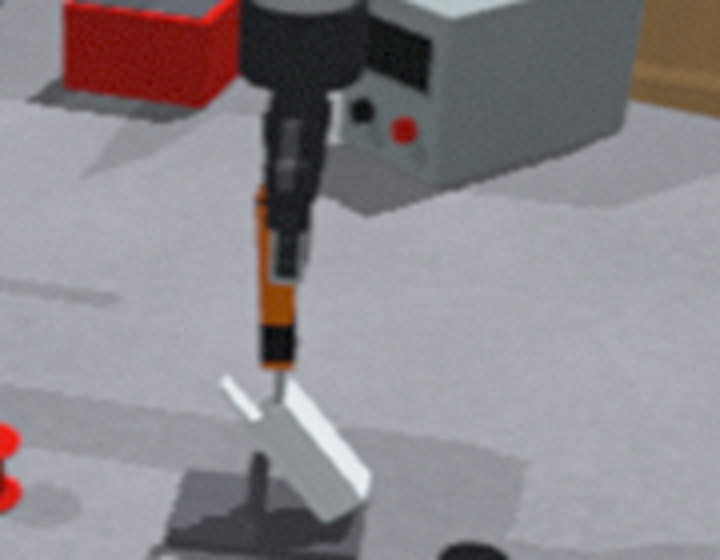

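Call:
play_rows([
  [-15,0,0,0,1],
  [-35,0,0,0,1],
  [-55,0,0,0,1],
  [-65,0,0,0,1],
  [-65,0,0,0,1],
  [-65,0,0,0,1],
])

```text
time: 15.28
tool_pos: [0.5365, 0.2643, 0.2538]
tool_rot: [-0.146, -0.691, -0.146, 0.692]
contact_force: [-0.3, -0.2, -2.5]
gripper_width: 0.248
```

```bash
cat > tilt.py <<'E'
from m import *
def proj(f,p):
    c=f["R"].T@(p-f["o"]); return np.array([f["cx"]+f["fx"]*c[0]/-c[2],f["cy"]+f["fy"]*c[1]/c[2]])
def tilt(name="scene"):
    st=manip.state(); T=rot(st["tool_rot"]); g=st["tool_pos"]-.019*T[:,0]
    f=grab(name); H,S,V=masks(f); D=cloud(f); z=f["range_z"]
    gp=proj(f,g); r=np.linalg.norm(D-g,axis=-1)
    body=(z>0)&(r<.16)&(D[...,2]<st["tool_pos"][2]-.004)&(D[...,2]>.115)   # all of the driver below the fingers
    pts=[]
    for v in range(400):
        u=np.nonzero(body[v])[0]
        if len(u)>=2: pts.append((v,u.mean(),len(u),np.median(D[v,u,2])))
    pts=np.array(pts); print(pts[::3].round(2).tolist())
    hd=pts[pts[:,2]>=6]; v=hd[:,0]; k=np.polyfit(v,hd[:,1],1)
    a=proj(f,g); b=proj(f,g+T[:,0]*.1); print("handle du/dv",k[0],"plumb du/dv",(b-a)[0]/(b-a)[1])
    # depth-plane angle: tilt in the stand-x plane which matches the image line
    X=-T[:,2]
    for d in range(-12,13,2):
        q=g+(T[:,0]*np.cos(np.radians(d))+X*np.sin(np.radians(d)))*.1; b=proj(f,q); print(d,((b-a)[0]/(b-a)[1]).round(3),end="; ")
    print("\nF",st["contact_force"].round(1),st["tool_pos"].round(4),st["time"]); return f
if __name__=="__main__":
    f=tilt(); save(f,"t%d.png"%(manip.state()["time"]*100),(300,20,480,180),4)
E
python3 tilt.py; ls pics
```

```text
[[87.0, 368.75, 4.0, 0.25], [90.0, 369.5, 10.0, 0.24], [93.0, 369.5, 10.0, 0.23], [96.0, 369.5, 10.0, 0.23], [99.0, 369.5, 10.0, 0.22], [102.0, 369.5, 10.0, 0.21], [105.0, 369.5, 10.0, 0.2], [108.0, 369.0, 9.0, 0.19], [111.0, 369.5, 2.0, 0.18], [114.0, 370.0, 3.0, 0.17], [117.0, 370.0, 3.0, 0.17], [120.0, 370.0, 3.0, 0.16]]
handle du/dv -0.00536420101637066 plumb du/dv -0.05865609228493779
-12 -0.285; -10 -0.246; -8 -0.208; -6 -0.17; -4 -0.132; -2 -0.095; 0 -0.059; 2 -0.022; 4 0.014; 6 0.051; 8 0.087; 10 0.124; 12 0.161; 
F [-0.3 -0.2 -2.5] [0.5365 0.2643 0.2538] 15.275
crop1.png
lift.png
pre.png
pull.png
scene1.png
stand1.png
t1532.png
top1.png
tray.png
up.png
```

The driver is about 3.5° short of plumb, with the bit still leaning to the stand's +x. I'll give it one more small lever push.

Call:
play_rows([
  [20,0,2,0,1],
  [40,0,2,0,1],
  [55,0,2,0,1],
  [65,0,2,0,1],
  [65,0,-3,0,1],
  [65,0,-7,0,1],
  [65,0,-7,0,1],
  [65,0,-6,0,1],
])

```text
time: 16.32
tool_pos: [0.5421, 0.2668, 0.1894]
tool_rot: [-0.146, -0.692, -0.146, 0.692]
contact_force: [-3.2, -1.3, -3.7]
gripper_width: 0.25
```

Call:
play_rows([
  [0,0,5,0,1],
  [-15,0,5,0,1],
  [-35,0,5,0,1],
  [-55,0,5,0,1],
  [-65,0,5,0,1],
  [-65,0,5,0,1],
  [-65,0,5,0,1],
])

```text
time: 17.2
tool_pos: [0.5374, 0.2647, 0.2537]
tool_rot: [-0.146, -0.691, -0.146, 0.692]
contact_force: [1.4, 0.5, -1.2]
gripper_width: 0.251
```

```bash
python3 tilt.py
```

```text
[[87.0, 368.0, 4.0, 0.25], [90.0, 369.0, 9.0, 0.24], [93.0, 369.0, 9.0, 0.23], [96.0, 369.0, 9.0, 0.23], [99.0, 368.5, 10.0, 0.22], [102.0, 368.5, 10.0, 0.21], [105.0, 369.25, 8.0, 0.2], [108.0, 369.0, 9.0, 0.19], [111.0, 368.5, 2.0, 0.18], [114.0, 368.5, 2.0, 0.17], [117.0, 368.5, 2.0, 0.16], [120.0, 368.5, 2.0, 0.16]]
handle du/dv -0.017363071710891586 plumb du/dv -0.05945735605707646
-12 -0.286; -10 -0.247; -8 -0.208; -6 -0.171; -4 -0.133; -2 -0.096; 0 -0.059; 2 -0.023; 4 0.014; 6 0.05; 8 0.087; 10 0.123; 12 0.161; 
F [ 1.4  0.5 -1.2] [0.5374 0.2647 0.2537] 17.2
```

Call:
play_rows([
  [20,0,1,0,1],
  [40,0,1,0,1],
  [55,0,1,0,1],
  [65,0,1,0,1],
  [65,0,-4,0,1],
  [65,0,-8,0,1],
  [65,0,-10,0,1],
  [65,0,-10,0,1],
])

```text
time: 18.25
tool_pos: [0.5462, 0.2687, 0.1893]
tool_rot: [-0.146, -0.691, -0.146, 0.693]
contact_force: [-4.8, -2.6, -3.0]
gripper_width: 0.245
```

Call:
play_rows([
  [0,0,6,0,1],
  [-15,0,6,0,1],
  [-35,0,6,0,1],
  [-55,0,6,0,1],
  [-70,0,6,0,1],
  [-80,0,6,0,1],
  [-80,0,6,0,1],
])

```text
time: 19.12
tool_pos: [0.5418, 0.2666, 0.2707]
tool_rot: [0.146, 0.692, 0.146, -0.691]
contact_force: [-0.2, 0.1, -1.3]
gripper_width: 0.245
```

```bash
python3 tilt.py; python3 go.py .58 .003 .266 113.8; python3 - <<'E'
from m import *
f=grab("top"); H,S,V=masks(f); v,u=np.mgrid[0:400,0:640]
B=(u>290)&(u<375)&(v>150)&(v<240)
ring=B&((H<8)|(H>172))&(S>150); vv,uu=np.nonzero(ring); print("ring",len(uu),np.c_[uu,vv].min(0),np.c_[uu,vv].max(0),ray(f,(uu.min()+uu.max())/2,(vv.min()+vv.max())/2,.042),ray(f,uu.mean(),vv.mean(),.042))
g=grab("scene"); H,S,V=masks(g); v,u=np.mgrid[0:400,0:640]; P=cloud(g)
ring=((H<9)|(H>172))&(S>150)&(abs(P[...,2]-.042)<.01)&(np.hypot(P[...,0]-.595,P[...,1]+.052)<.085); vv,uu=np.nonzero(ring); print("scene ring",len(uu),np.c_[uu,vv].min(0),np.c_[uu,vv].max(0),ray(g,(uu.min()+uu.max())/2,(vv.min()+vv.max())/2,.042),ray(g,uu.mean(),vv.mean(),.042))
E
```

```text
[[80.0, 371.0, 2.0, 0.27], [83.0, 370.5, 10.0, 0.26], [86.0, 370.5, 10.0, 0.25], [89.0, 370.5, 10.0, 0.24], [92.0, 370.5, 10.0, 0.24], [95.0, 370.5, 10.0, 0.23], [98.0, 370.0, 9.0, 0.22], [101.0, 370.0, 9.0, 0.21], [104.0, 370.0, 3.0, 0.2], [107.0, 369.5, 2.0, 0.19], [110.0, 369.5, 2.0, 0.19], [113.0, 369.5, 2.0, 0.18], [116.0, 369.5, 2.0, 0.17]]
handle du/dv -0.025197628458499953 plumb du/dv -0.05877131129625601
-12 -0.283; -10 -0.244; -8 -0.206; -6 -0.169; -4 -0.132; -2 -0.095; 0 -0.059; 2 -0.022; 4 0.014; 6 0.05; 8 0.086; 10 0.123; 12 0.16; 
F [-0.2  0.1 -1.3] [0.5418 0.2666 0.2707] 19.125
t 19.175 pos [0.5415 0.2665 0.2696] jawyaw -66.18 tilt -1.0 F [-0.6  1.  -1. ] w 0.25 j [ 0.33 -0.02  1.62 -0.    1.54  1.49]
shift [  3.6 256.6  71.2] turn(about tool x) 0.0 T [[0.0, 0.404, -0.915], [0.0, -0.915, -0.404], [-1.0, 0.0, -0.0]]
ring 16 [308 198] [314 204] [0.57992253 0.00293852 0.042     ] [0.58026285 0.00276912 0.042     ]
scene ring 15 [323 210] [330 214] [0.57727215 0.00491574 0.042     ] [0.57883529 0.00386817 0.042     ]
```

Call:
play_rows([
  [0,15,4,0,1],
  [0,45,12,0,1],
  [0,85,23,0,1],
  [0,130,36,0,1],
  [0,175,48,0,1],
  [0,215,60,0,1],
  [0,242,67,0,1],
  [0,254,71,0,1],
])

```text
time: 20.27
tool_pos: [0.5788, 0.0033, 0.269]
tool_rot: [-0.145, -0.692, -0.145, 0.692]
contact_force: [0.1, 0.3, -1.0]
gripper_width: 0.249
```

Call:
play_rows([
  [5,3,0,0,1],
  [15,3,0,0,1],
  [30,3,0,0,1],
  [45,3,0,0,1],
  [55,3,0,0,1],
  [60,3,0,0,1],
  [60,3,0,0,1],
])

```text
time: 21.15
tool_pos: [0.5802, 0.0027, 0.2092]
tool_rot: [-0.146, -0.692, -0.146, 0.692]
contact_force: [0.1, -1.1, -1.4]
gripper_width: 0.251
```

```bash
cat > tip.py <<'E'
from m import *; from tilt import proj
st=manip.state(); T=rot(st["tool_rot"]); g=st["tool_pos"]-.019*T[:,0]; t=st["tool_pos"]
f=grab("scene"); P=cloud(f); z=f["range_z"]
m=(z>0)&(np.hypot(P[...,0]-t[0],P[...,1]-t[1])<.04)&(P[...,2]<t[2]-.004)&(P[...,2]>.058)
pts=[]
for v in range(400):
    u=np.nonzero(m[v])[0]
    if len(u): pts.append((v,u.min(),u.max(),*P[v,u].mean(0)))
pts=np.array(pts); print(pts[::4].round(3).tolist(),"last",pts[-1].round(3).tolist())
w=pts[:,2]-pts[:,1]; mid=(pts[:,1]+pts[:,2])/2
sel=(pts[:,3+2]>pts[-1,5]+.003)&(pts[:,5]<t[2]-.012); k=np.polyfit(pts[sel,0],mid[sel],1); 
a=proj(f,g); 
for d in(-4,-2,0,2,4):
    b=proj(f,g+(T[:,0]*np.cos(np.radians(d))-T[:,2]*np.sin(np.radians(d)))*.12); print(d,((b-a)[0]/(b-a)[1]).round(3),b.round(1),end="; ")
print("\nslope",k[0],"line at tip row",np.polyval(k,pts[-1,0]),"g px",a,"t",t.round(4),"F",st["contact_force"].round(1),st["time"])
tip=ray(f,mid[-4:].mean(),pts[-1,0]+.5,t[2]-.1045); print("tip by ray at z=TCP-.1045",tip.round(4))
H,S,V=masks(f); ring=((H<9)|(H>172))&(S>150)&(abs(P[...,2]-.042)<.01)&(np.hypot(P[...,0]-.595,P[...,1]+.052)<.085); vv,uu=np.nonzero(ring); print("scene ring",len(uu),ray(f,(uu.min()+uu.max())/2,(vv.min()+vv.max())/2,.042).round(4))
save(f,"tip%d.png"%(st["time"]*100),(250,60,410,260),3.5 if 0 else 3)
E
python3 tip.py; ls -t pics|head -1
```

```text
[[154.0, 316.0, 320.0, 0.569, -0.013, 0.204], [158.0, 316.0, 327.0, 0.576, -0.011, 0.195], [162.0, 317.0, 327.0, 0.576, -0.01, 0.185], [166.0, 316.0, 328.0, 0.576, -0.009, 0.174], [170.0, 317.0, 328.0, 0.576, -0.008, 0.164], [174.0, 317.0, 327.0, 0.576, -0.01, 0.155], [178.0, 321.0, 323.0, 0.572, -0.004, 0.139], [182.0, 321.0, 323.0, 0.572, -0.004, 0.129], [186.0, 322.0, 323.0, 0.573, -0.004, 0.119], [190.0, 322.0, 323.0, 0.572, -0.002, 0.106]] last [190.0, 322.0, 323.0, 0.572, -0.002, 0.106]
-4 -0.077 [323.2 189. ]; -2 -0.037 [325.1 189.3]; 0 0.003 [326.9 189.5]; 2 0.042 [328.8 189.7]; 4 0.081 [330.6 189.8]; 
slope 0.01732038123167127 line at tip row 322.33266129032256 g px [326.79416946 142.29863274] t [0.5802 0.0027 0.2092] F [ 0.1 -1.1 -1.4] 21.15
tip by ray at z=TCP-.1045 [ 0.5714 -0.002   0.1047]
scene ring 14 [0.5773 0.0049 0.042 ]
tip2115.png
```

View pics/tip2115.png

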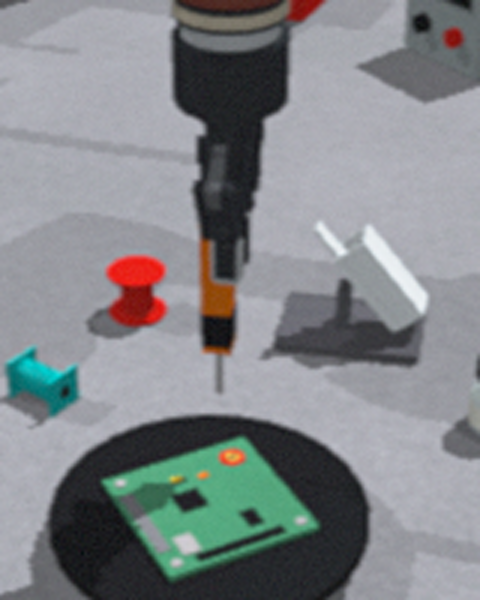

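The handle sits left of the pad centre at px (217,290), but it is upright to about 0.7° and firmly held. The bit tip is at (219,390) and the screw at (231,457). I'll shift about 9 mm along stand +x and lower.

Call:
play_rows([
  [3,0,-4,0,1],
  [10,-1,-9,0,1],
  [18,-1.5,-9,0,1],
  [25,-1.5,-9,0,1],
  [29,-1.5,-9,0,1],
  [31,-1.5,-9,0,1],
  [31,-1.5,-9,0,1],
])

```text
time: 22.08
tool_pos: [0.5879, 0.0076, 0.1786]
tool_rot: [0.146, 0.692, 0.146, -0.692]
contact_force: [0.2, -0.0, -0.8]
gripper_width: 0.249
```

```bash
sed -i 's/>.058)/>.05)/' tip.py; python3 tip.py; python3 - <<'E'
from m import *
for n,b in(("top",(300,190,320,212)),("scene",(305,195,345,225))):
    f=grab(n); H,S,V=masks(f); v,u=np.mgrid[0:400,0:640]
    m=(u>=b[0])&(u<b[2])&(v>=b[1])&(v<b[3])&((H<32)|(H>170))&(S>100)
    k,l,s,c=cv2.connectedComponentsWithStats(m.astype(np.uint8))
    for i in range(1,k):
        if s[i,4]>8: print(n,s[i],c[i].round(2),ray(f,*c[i],.042).round(4))
    if n=="scene": save(f,"fin.png",(270,130,380,250),5)
E
```

```text
[[166.0, 324.0, 324.0, 0.578, -0.005, 0.173], [170.0, 321.0, 331.0, 0.583, -0.005, 0.165], [174.0, 321.0, 332.0, 0.584, -0.004, 0.155], [178.0, 321.0, 332.0, 0.584, -0.005, 0.145], [182.0, 321.0, 332.0, 0.583, -0.004, 0.133], [186.0, 321.0, 331.0, 0.584, -0.006, 0.124], [190.0, 326.0, 327.0, 0.58, 0.001, 0.108], [194.0, 326.0, 327.0, 0.579, 0.003, 0.095], [198.0, 326.0, 327.0, 0.581, 0.0, 0.087], [202.0, 327.0, 327.0, 0.581, 0.001, 0.075]] last [202.0, 327.0, 327.0, 0.581, 0.001, 0.075]
-4 -0.084 [327.4 200.1]; -2 -0.043 [329.2 200.4]; 0 -0.003 [331.  200.6]; 2 0.037 [332.8 200.8]; 4 0.076 [334.7 200.9]; 
slope 0.006653225806450265 line at tip row 326.4840725806453 g px [331.16257349 155.04665601] t [0.5879 0.0076 0.1786] F [ 0.2 -0.  -0.8] 22.075
tip by ray at z=TCP-.1045 [5.811e-01 1.000e-04 7.410e-02]
scene ring 15 [0.5773 0.0049 0.042 ]
top [300 190  20  10 178] [309.53 194.  ] [0.599  0.0069 0.042 ]
top [309 203   6   2   9] [311.33 203.33] [0.5736 0.002  0.042 ]
scene [323 210   9   5  40] [326.92 211.95] [0.578  0.0056 0.042 ]
```

View pics/fin.png

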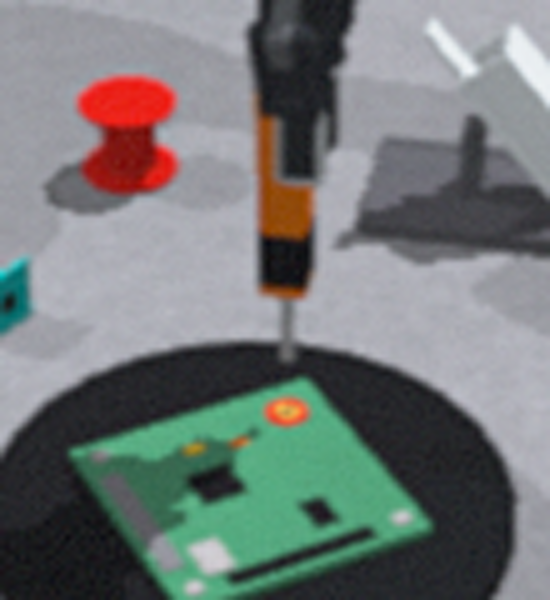

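The last view shows the bit tip at (288,358) right above the ring at (288,411), the driver plumb and touching nothing. I'll hold still briefly, check and hand in.

Call:
play_rows([
  [0,-0.5,0,0,1],
  [0,-0.5,0,0,1],
  [0,-0.5,0,0,1],
  [0,-0.5,0,0,1],
  [0,-0.5,0,0,1],
])

```text
time: 22.85
tool_pos: [0.5877, 0.0081, 0.1786]
tool_rot: [-0.146, -0.692, -0.146, 0.692]
contact_force: [0.2, -0.1, -1.6]
gripper_width: 0.249
```

```bash
python3 tip.py|tail -4; python3 - <<'E'
from h import *
s=manip.state(); print(s["joint_vel"].round(4),s["gripper_width"]); print(manip.job_done())
E
```

```text
-4 -0.084 [327.4 200. ]; -2 -0.043 [329.3 200.3]; 0 -0.003 [331.1 200.5]; 2 0.037 [332.9 200.7]; 4 0.076 [334.7 200.8]; 
slope -0.0008064516129020895 line at tip row 326.43790322580645 g px [331.22292475 154.9192349 ] t [0.5877 0.0081 0.1786] F [ 0.2 -0.1 -1.6] 22.85
tip by ray at z=TCP-.1045 [0.5787 0.003  0.0741]
scene ring 14 [0.5773 0.0049 0.042 ]
[-0.0008  0.0005  0.0022  0.0008 -0.0001  0.0011] 0.24958987288969647
the job is handed in; nothing more can be done
None
```

The job is handed in, at about 23 s of the 64 s allowed. The copper coil is in the blue tray, lying flat and released. The screwdriver is held upright above the red-ringed screw.

- **Turning the driver:** The moves only allow turns about the tool's own axis. After drawing the driver most of the way out, I levered its bit against the tube's upper rim so it pivoted upright between the pads. This took two small corrections.
- **Final checks:** The driver looks upright to within about 1° in the scene view; I did not measure its tilt along the jaw direction. The arm is still, and the wrist force of about 1.6 N is roughly the driver's weight, so the bit is touching nothing. The tip is about 3 cm above the screw, measured at 2.9 to 3.2 cm.
- **Disagreements:** The two cameras place the screw about 3 mm apart. The tip is within about 3 mm of the scene camera's position for it. The handle also sits about 10 mm off the pads' centre, though the grip held steady.
- **Bystanders:** I did not touch the jar, the meter or the spool, but took no final measurement of where they are.

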